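# Fold up a pastry box and lift a bread roll over it with the tongs

## Task

Fold up all four walls of the flat pastry box until they stand upright; then pick up the serving tongs by their blue grips, close them on the round golden bread roll on the board and lift it off. Do not touch the roll with the gripper itself, do not crush it, and leave the muffin, the tart and the honey jar where they are. Finish while holding: keep the roll still in the closed tongs over the middle of the open box, clear above its walls, and neither put it down nor let go.

Things in the scene. Friction and masses are not known exactly. Their poses are not given: they have to be found in the camera images.
- box: Flat pastry box of brown card, pale inside, fast to the counter. Origin: middle of the underside of its square floor, 120 x 120 mm, 3 mm thick; x and y square to the floor's edges. A wall is creased to each edge: wall_far at +x of the box, wall_left at +y, wall_near at -x, wall_right at -y. Creases: 60 mm from the middle, 1.5 mm above the counter. Walls: 45 mm high, 114 mm long, 3 mm thick.
- wall_far (a joint): Fold angle (rad) of the wall at the box's +x edge: 0 flat on the counter pointing outwards, pi/2 (its stop) upright. All walls start part raised (0.45 to 0.85). The crease is stiff: about 0.5 N at the free edge moves it, and it stays where it is left.
- wall_left (a joint): The same for the wall at the box's +y edge.
- wall_near (a joint): The same for the wall at the box's -x edge.
- wall_right (a joint): The same for the wall at the box's -y edge.
- tongs: Steel spring tongs lying on edge on the counter, 255 mm long, jaws 26 mm tall, 100 g, balanced near the origin. Origin: underside, midway between the two blue grips; x to the jaws, y to the left arm, z up. Hinge pin at x = -105 mm. Grips (one per arm): x = -42 to 42 mm, z = 3 to 23 mm, 61 mm over their outsides when open, 43 mm when closed on the roll, parallel in between.
- tongs_mouth (a point): Middle of the space between the two jaws, where the roll's axis belongs: 105 mm ahead of the tongs' origin along their x and 13 mm above their underside. The jaws are dished to hold a round thing 54 mm across; open they stand 90 mm apart.
- jaw_left: Left (+y) arm of the tongs with jaw and grip; origin at the pin, 5 mm left of the middle line, on the underside; axes parallel to the tongs' while open. Both arms move alike. Squeezing the grips takes about 7 N to start and 11 N to reach the roll; about half of any further squeeze arrives at each jaw. Let go, the tongs spring open.
- jaw_right: Right (-y) arm of the tongs with its jaw and grip; origin at the pin, 5 mm to the right of the middle line, on the underside; axes parallel to the tongs' while they are open.
- board: Pale wooden serving board 130 x 340 mm, 18 mm thick, fast to the counter. Origin: centre of its underside, y along its length. Roll, muffin and tart stand on it roughly in a row along y, about 110 mm apart, in any order.
- roll: Round golden-brown bread roll with pale seeds on top, 54 mm across (widest from 11 to 22 mm above its underside), 40 mm high, about 55 g. Origin: centre of its underside, z up. It bears up to 25 N from each jaw.
- muffin: Dark chocolate muffin in a white paper cup, 58 mm across, 53 mm high. Origin: centre of its underside. Must stay put.
- tart: Pale tartlet with red berries, 64 mm across, 30 mm high. Origin: centre of its underside. Must stay put.
- jar: Honey jar with brass cap, 62 mm across, 85 mm high, on the counter. Origin: centre of its underside. Must stay put.
There are look-alikes about, which are no part of the job. Leave any green or pink look-alike of the roll alone.

How it is judged:
On the way, in this order (a step that is already met when the one before it is completed fails the run):
1. all four walls of the box stand upright (value of joint each of wall_far, wall_left, wall_near, wall_right above 1.35 rad), for 0.2 s.
2. the roll is lifted off the board between the two jaws of the tongs, which the gripper holds (z of roll in the frame of board above 0.04 m and contact force between each of jaw_left, jaw_right and roll above 0.3 N and contact force between the fingers and tongs above 1 N), for 0.2 s.
At the end, for the whole second after the job is handed in: All four walls over 1.35 rad. The gripper holds the tongs, both jaws press on the roll, nothing else carries it; it is still, within 35 mm of the box's middle along both box axes, its underside over 60 mm above the box's underside. Muffin, tart and jar within 30 mm of their starts (all of step 1 and x of roll in the frame of box between -0.035 and 0.035 m and y of roll in the frame of box between -0.035 and 0.035 m and z of roll in the frame of box above 0.06 m and contact force between each of jaw_left, jaw_right and roll above 0.3 N and contact force between the fingers and tongs above 1 N and contact force between each of box, the arm and roll below 0.05 N and contact force between box and tongs below 0.05 N and linear speed of roll below 0.03 m/s and distance of each of muffin, tart, jar from where it was at the start of the episode below 0.03 m); the arm keeps its last pose, push and grip.
It fails at once if the gripper or arm touched the roll (contact force between any of the fingers, the arm and roll above 0.5 N).
It fails at once if the roll was crushed: over 25 N from one jaw (contact force between any of jaw_left, jaw_right and roll above 25 N).
It fails at once if the muffin, the tart or the jar was pushed away by more than 30 mm (distance of any of muffin, tart, jar from where it was at the start of the episode above 0.03 m).
It also fails if it takes over 72 s, if anything falls off the work surface, if the arm or the gripper's body presses on something with over 40 N, if the wrist force passes 120 N, or if a joint passes its speed limit or range.

## Robot

A 6-joint arm with a two-finger parallel gripper is mounted at the origin on the work surface. World frame = base frame: x ahead of the robot, y to its left, z up, the work surface at z = 0. Lengths are in m, angles in rad, forces in N, time in s.
With the tool pointing down it reaches from about 0.375 to 0.975 m from the base axis. Payload 3.8 kg.
Tool frame: the origin (TCP) lies midway between the tips of the shut fingers; the grasp point (between the pads) lies 19 mm behind it; z points along the fingers, y is the line along which they close (so a half turn about z gives the same grasp; the last joint's range is limited). The gripper opens to 85 mm and grips with 20 to 120 N. Pads are 22 mm wide; open, the fingers measure 114 mm over their backs; the gripper's body (76 mm by 85 mm) begins 54 mm behind the grasp point. The pads swing forward as they close: fully open they stand 13 mm farther back than shut.
Start: joints at [-1.343, 0.264, 1.604, -0, 1.274, -0.037], TCP at [0.177, -0.651, 0.231] pointing down, gripper open.
Joint ranges: [-2.63, 2.63], [-0.94, 2.18], [0.31, 2.57], [-1.31, 4.45], [0, 2.66], [-2.55, 2.55]. Speed limits (rad/s): [2.57, 2.57, 3.14, 3.14, 3.14, 3.14].

## Interface

Orientations are given as a rotation vector (axis times angle).
In Python, from workcell import status, read_camera, workorder, masks_of gives the robot as it stands.
- The arm moves only by the tool drive_tool, never from a script. Its argument "rows" is a list of rows, each a list of 7 numbers: the turn, a rotation vector about the tool's x, y, z in degrees, then the shift along the tool's x, y, z in m, then the opening, from 0 (shut) to 1 (fully open). In form: [[ax, ay, az, tx, ty, tz, claw], ...]. A call has 1 to 8 rows; each row shifts and turns the commanded pose from where the row before left it, along the tool's axes as they then stand; what a row does not reach is not made up. A row lasts 1/12 s, in which the tool goes at most 41.7 mm and 7.16 degrees, less where a joint would pass 70% of its speed; a pose out of reach is approached as far as the arm can. A call is refused whole if a number of a shift passes 0.0417 or a number of a turn 7.16, either way. A call with a gripper value outside its range is refused whole. The fingers move at their own pace and stop on an object; "force" is the grip in N (left out, the last holds). Time passes only in rows, so rows that do not move let the fingers close. It gives the time, the measured TCP pose, the force, the opening and the grip force at its end, in the units of the state.
- status.read_state(): the state, without advancing time (a new reading comes with each control period).
- read_camera(name): name is "scene" or "side" or "wrist"; returns a dict with "color" (480x640x3 uint8, red, green, blue), "intrinsics" (3x3 intrinsics, pixels), "world_from_camera" (4x4, takes a point from camera to world coordinates); the wrist camera has in their place "mount" (4x4, takes a point from camera to tool coordinates, whose origin is the TCP and whose axes are the flange's). Camera axes: x right, y up, looking along -z (the intrinsics and any distortion apply to the point x, -y, -z); pixel columns grow to the right and rows downward; lengths in m; the calibration is good to about 2 mm. A picture is of the moment at which its call begins: read the wrist's pose just before it. There is no depth.
- workorder.finish_job(): hands the job in; it is judged then, once.
Trained networks look in a picture, given as the dict that the camera call returned (one of the last four; its "shot" number tells which), for a name from the list of things; names that differ only in an ending like _2 or _b are one class to them, and where a whole thing is asked for, a point or a joint stands for the part that bears it (a point fixed in the world has none). Each returns a list of dicts, best first, with "score" (0 to 1); they miss things now and then, are a little off and sometimes report something else, mostly with a low value. They report only what shows in the picture. A call takes as long as a camera call. They do not tell look-alikes from the thing itself.
- masks_of(picture, name): "mask" (480x640 bool, what is visible of it) and "bbox" ([left, top, right, bottom] in pixels, round what is visible of it).
The state is a dict: "time": time; "q": joint angles; "joint_vel": joint speeds; "joint_torque": joint torques, N m; "tool_pos": TCP position; "tcp_rot": TCP orientation; "wrist_force": force on the tool from outside, world axes, zero at the start; "torque": the same for the moment, N m; "width": opening from 0.0 (shut) to 1.0 (fully open); "grip_force": force on a finger pad.
Only numpy, scipy, OpenCV 4.12 (cv2) and the standard library are available. Lean on these libraries where they do the work, as an engineer would, in place of code of your own. Each camera call takes 0.05 s, during which the arm holds its last target. There are 200 camera calls.

## Working session

There is one attempt and no reset: what is moved stays moved. The work goes in short steps, Python scripts to look and compute and a tool call to move; the robot and the scene stay as the last step left them, time stands still between calls to the robot, and variables do not carry over. Pictures are saved under pics/ and viewed, at most 10 in all, crops included, and the job is handed in when it is done.

Besides the shell and the picture viewer there is one more tool, called after ">>>" as name(argument=value, ...) on one line, values as JSON. drive_tool: Moves the arm, as the interface text tells. Its arguments: {"type":"object","properties":{"rows":{"type":"array"},"force":{"type":"number"}},"required":["rows"]}

```bash
mkdir -p pics; ls; cat > h.py <<'E'
import numpy as np, cv2
from scipy.spatial.transform import Rotation as R
from workcell import status, read_camera, workorder, masks_of
def pose(im):
    if 'world_from_camera' in im: return np.array(im['world_from_camera'])
    s=status.read_state(); T=np.eye(4); T[:3,:3]=R.from_rotvec(s['tcp_rot']).as_matrix(); T[:3,3]=s['tool_pos']
    return T@np.array(im['mount'])
def ray(im,uv):
    T=pose(im);K=np.array(im['intrinsics']);d=np.linalg.inv(K)@[uv[0],uv[1],1]
    return T[:3,3],T[:3,:3]@[d[0],-d[1],-d[2]]
def atz(im,uv,z):
    o,d=ray(im,uv);return o+d*(z-o[2])/d[2]
def proj(im,P):
    T=pose(im);K=np.array(im['intrinsics']);p=(np.atleast_2d(P)-T[:3,3])@T[:3,:3]
    p=p*[1,-1,-1];q=p@K.T;return q[:,:2]/q[:,2:]
def tri(rs):
    A=sum(np.eye(3)-np.outer(d,d)/(d@d) for o,d in rs);b=sum((np.eye(3)-np.outer(d,d)/(d@d))@o for o,d in rs)
    return np.linalg.solve(A,b)
def save(im,n): cv2.imwrite('pics/'+n,im['color'][:,:,::-1])
E
python3 - <<'E'
from h import *
for n in ('scene','side'):
    im=read_camera(n);save(im,n+'0.png');print(n,list(im),np.round(pose(im),3).tolist(),np.round(im['intrinsics'],1).tolist())
    for t in ('box','wall_far','tongs','board','roll','muffin','tart','jar'):
        for m in masks_of(im,t)[:4]:
            ys,xs=np.nonzero(m['mask']);print(t,round(m['score'],2),np.round(m['bbox']),len(xs),round(xs.mean()),round(ys.mean()),np.round(atz(im,(xs.mean(),ys.mean()),0.02),3), im['color'][m['mask']].mean(0).round())
E
```

```text
pics
scene ['color', 'intrinsics', 'world_from_camera', 'shot'] [[0.898, -0.308, 0.315, 1.023], [0.44, 0.646, -0.624, -1.114], [-0.012, 0.699, 0.715, 1.202], [0.0, 0.0, 0.0, 1.0]] [[589.3, 0.0, 299.4], [0.0, 589.3, 249.7], [0.0, 0.0, 1.0]]
box 0.83 [335. 153. 396. 195.] 2028 361 175 [0.533 0.302 0.02 ] [237. 231. 215.]
box 0.51 [261. 297. 288. 323.] 429 272 309 [ 0.533 -0.302  0.02 ] [224. 144.  89.]
wall_far 0.67 [376. 165. 392. 188.] 295 385 176 [0.603 0.333 0.02 ] [226. 213. 191.]
tongs 0.91 [298. 222. 379. 274.] 836 336 242 [ 0.583 -0.009  0.02 ] [ 96. 102. 119.]
tongs 0.54 [340. 154. 375. 168.] 467 358 161 [0.497 0.367 0.02 ] [240. 238. 224.]
board 0.85 [200. 294. 340. 340.] 4470 272 319 [ 0.548 -0.33   0.02 ] [197. 165. 121.]
roll 0.71 [219. 367. 248. 392.] 466 233 379 [ 0.546 -0.523  0.02 ] [212. 137. 150.]
roll 0.7 [181. 350. 204. 370.] 365 194 359 [ 0.436 -0.516  0.02 ] [221. 144. 160.]
roll 0.63 [152. 289. 175. 314.] 349 163 301 [ 0.264 -0.4    0.02 ] [ 75. 144.  80.]
roll 0.6 [126. 374. 153. 402.] 483 141 387 [ 0.368 -0.634  0.02 ] [212. 136. 150.]
muffin 0.98 [306. 294. 3
[... 680 characters left out ...]
6 0.02 ] [102. 112. 135.]
board 0.95 [293. 220. 399. 257.] 2265 348 241 [ 0.547 -0.276  0.02 ] [204. 170. 116.]
roll 0.76 [395. 224. 410. 242.] 225 400 232 [ 0.465 -0.403  0.02 ] [205. 145.  59.]
roll 0.61 [392. 200. 406. 218.] 263 400 209 [ 0.543 -0.52   0.02 ] [210. 130. 144.]
roll 0.55 [472. 208. 482. 220.] 143 475 214 [ 0.357 -0.629  0.02 ] [212. 132. 149.]
muffin 0.8 [308. 216. 328. 241.] 341 319 226 [ 0.658 -0.291  0.02 ] [112.  87.  70.]
muffin 0.65 [292. 217. 398. 253.] 2151 348 241 [ 0.547 -0.277  0.02 ] [205. 172. 118.]
tart 0.56 [347. 224. 373. 239.] 319 359 232 [ 0.552 -0.332  0.02 ] [213. 127.  62.]
jar 0.78 [148. 242. 179. 284.] 1030 164 262 [0.837 0.096 0.02 ] [170. 135.  79.]
```

View pics/scene0.png

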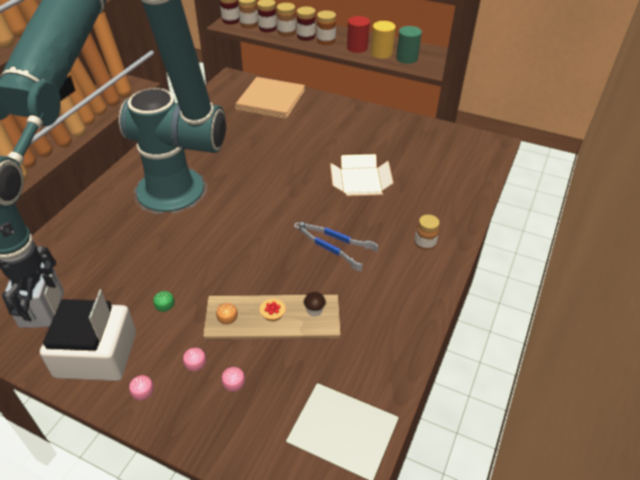

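View pics/side0.png

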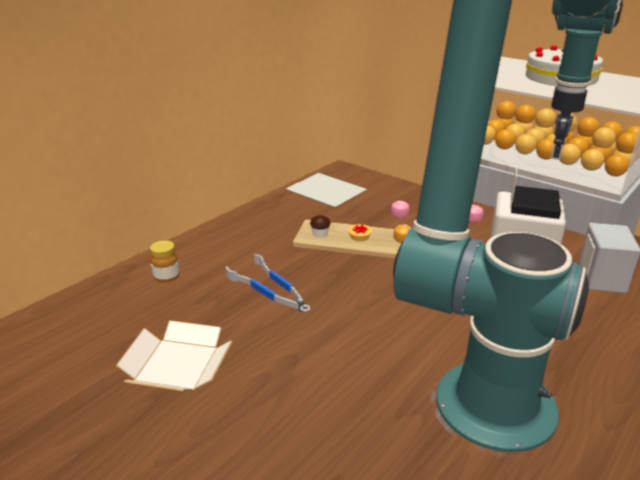

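Candidates for the roll in the scene picture: golden on the board (227,313); green (163,301); pink (194,359), (233,379), (141,387). The tart at (272,309) and muffin at (315,303) are also nearby. By the description it is the golden one at (227,313), and I'll check it in a close wrist crop.

```bash
python3 - <<'E'
from h import *
s=status.read_state();print(R.from_rotvec(s['tcp_rot']).as_matrix().round(3).tolist(),s['width'])
im=read_camera('wrist');print(np.round(im['mount'],3).tolist(),np.round(im['intrinsics'],1).tolist(),list(im))
E
```

```text
[[0.965, 0.262, 0.0], [0.262, -0.965, -0.0], [0.0, 0.0, -1.0]] 1.0026459269390768
[[0.002, 0.959, 0.284, 0.073], [1.0, -0.001, -0.001, 0.0], [-0.001, 0.284, -0.959, -0.143], [0.0, 0.0, 0.0, 1.0]] [[418.8, 0.0, 315.5], [0.0, 418.8, 240.0], [0.0, 0.0, 1.0]] ['color', 'intrinsics', 'mount', 'shot']
```

>>> drive_tool(rows=[[0,0,0,0,0,-0.04,0],[0,0,0,0,0,-0.04,0],[0,0,0,0,0,-0.04,0],[0,0,0,0,0,-0.04,0]])

```text
time: 1.28
tool_pos: [0.1766, -0.6511, 0.3928]
tcp_rot: [-3.113, -0.415, 0.0]
wrist_force: [-0.3, -0.7, 0.3]
width: 0.453
grip_force: 0.0
```

>>> drive_tool(rows=[[0,0,0,0.03,-0.0265,0,0],[0,0,0,0.03,-0.0265,0,0],[0,0,0,0.03,-0.0265,0,0],[0,0,0,0.03,-0.0265,0,0],[0,0,0,0.03,-0.0265,0,0],[0,0,0,0.03,-0.0265,0,0],[0,0,0,0.03,-0.0265,0,0],[0,0,0,0.03,-0.0265,0,0]])

```text
time: 1.95
tool_pos: [0.3534, -0.3823, 0.3915]
tcp_rot: [3.114, 0.414, 0.001]
wrist_force: [1.0, -0.6, -0.5]
width: -0.002
grip_force: 0.0
```

>>> drive_tool(rows=[[0,0,0,0.03,-0.0265,0,0],[0,0,0,0.03,-0.0265,0,0],[0,0,0,0.03,-0.0265,0,0],[0,0,0,0.03,-0.0265,0,0],[0,0,0,0,0,0,0],[0,0,0,0,0,0,0]])

```text
time: 2.45
tool_pos: [0.4418, -0.2485, 0.3915]
tcp_rot: [3.113, 0.422, 0.0]
wrist_force: [-0.1, -0.2, -0.9]
width: -0.0
grip_force: 0.0
```

```bash
cat >> h.py <<'E'
def report(im,names):
    for t in names:
        for m in masks_of(im,t)[:3]:
            (cx,cy),r=cv2.minEnclosingCircle(np.argwhere(m['mask'])[:,::-1].astype(np.float32).copy())
            ys,xs=np.nonzero(m['mask']);print(t,round(m['score'],2),np.round(m['bbox']),len(xs),np.round(atz(im,(cx,cy),0.035),3),np.round(atz(im,(xs.mean(),ys.mean()),0.035),3),im['color'][m['mask']].mean(0).round())
E
python3 - <<'E'
from h import *
print(status.read_state()['tool_pos'])
im=read_camera('wrist');save(im,'w1.png');report(im,('roll','muffin','tart','tongs','board'))
E
```

```text
[ 0.44181099 -0.24849645  0.39149984]
roll 0.84 [493. 217. 541. 258.] 1515 [ 0.436 -0.509  0.035] [ 0.435 -0.509  0.035] [242. 183. 199.]
roll 0.72 [528. 133. 578. 178.] 1807 [ 0.544 -0.514  0.035] [ 0.543 -0.516  0.035] [239. 179. 197.]
roll 0.68 [367. 312. 405. 352.] 1240 [ 0.27  -0.397  0.035] [ 0.27  -0.397  0.035] [ 69. 203.  78.]
muffin 0.84 [344.   0. 401.  41.] 1878 [ 0.63  -0.264  0.035] [ 0.625 -0.265  0.035] [109.  68.  40.]
tart 0.64 [365.  83. 425. 144.] 2580 [ 0.538 -0.319  0.035] [ 0.537 -0.319  0.035] [254. 204. 131.]
tongs 0.55 [ 97.   0. 172. 125.] 2869 [ 0.516 -0.027  0.035] [ 0.521 -0.014  0.035] [103. 131. 168.]
board 0.88 [317.   2. 460. 259.] 21301 [ 0.528 -0.313  0.035] [ 0.525 -0.32   0.035] [250. 232. 163.]
```

View pics/w1.png

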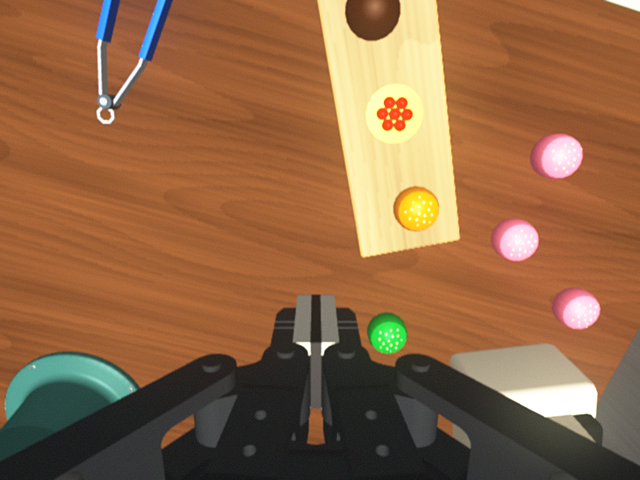

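The golden, seeded roll stands on the board end at pixel (417,209); the green one is at (388,333) and the pink ones are at right, off the board. The tongs' hinge is at (105,102). Next I'll look at the tongs, then the box.

>>> drive_tool(rows=[[0,0,0,0.015,-0.035,0,0],[0,0,0,0.015,-0.035,0,0],[0,0,0,0.015,-0.035,0,0],[0,0,0,0.015,-0.035,0,0],[0,0,0,0.015,-0.035,0,0],[0,0,0,0.015,-0.035,0,0],[0,0,0,0,0,0,0],[0,0,0,0,0,0,0]])

```text
time: 3.42
tool_pos: [0.4728, -0.0233, 0.3913]
tcp_rot: [3.113, 0.419, -0.0]
wrist_force: [0.0, -0.5, -0.0]
width: -0.0
grip_force: 0.0
```

```bash
python3 - <<'E'
from h import *
print(status.read_state()['tool_pos'])
im=read_camera('wrist');save(im,'w2.png');report(im,('tongs','roll','tart'))
hsv=cv2.cvtColor(im['color'],cv2.COLOR_RGB2HSV)
b=cv2.inRange(hsv,(105,150,80),(130,255,255));n,l,st,c=cv2.connectedComponentsWithStats(b)
for i in range(1,n):
    if st[i,4]>150:
        pts=np.argwhere(l==i)[:,::-1].astype(float)
        w=np.array([atz(im,p,0.023) for p in pts])[:,:2];r=cv2.minAreaRect(w.astype(np.float32)*1000);print(st[i],c[i].round(),w.mean(0).round(4),r)
E
```

```text
[ 0.47283952 -0.02330309  0.39129081]
roll 0.63 [551. 255. 600. 301.] 1681 [ 0.439 -0.38   0.035] [ 0.44  -0.379  0.035] [191. 116.  23.]
roll 0.62 [282.   0. 322. 172.] 778 [0.57  0.016 0.035] [0.564 0.017 0.035] [ 96. 142. 210.]
roll 0.54 [274.   0. 406. 198.] 2391 [ 0.568 -0.03   0.035] [ 0.56  -0.01   0.035] [102. 132. 182.]
tart 0.86 [538. 165. 594. 218.] 2298 [ 0.539 -0.319  0.035] [ 0.538 -0.319  0.035] [220. 132.  40.]
[285  49  31  74 549] [300.  86.] [0.5707 0.0177] ((569.52001953125, 17.70115089416504), (8.286581993103027, 83.00212097167969), 84.4328842163086)
[324  71  37  70 522] [342. 105.] [ 0.5626 -0.0343] ((561.6869506835938, -34.05625915527344), (8.100884437561035, 82.502197265625), 78.98711395263672)
```

>>> drive_tool(rows=[[0,0,0,0.001,-0.036,0,0],[0,0,0,0.001,-0.036,0,0],[0,0,0,0.001,-0.036,0,0],[0,0,0,0.001,-0.036,0,0],[0,0,0,0.001,-0.036,0,0],[0,0,0,0.001,-0.036,0,0],[0,0,0,0.001,-0.036,0,0],[0,0,0,0.001,-0.036,0,0]])

```text
time: 4.28
tool_pos: [0.4054, 0.256, 0.3915]
tcp_rot: [3.115, 0.41, 0.001]
wrist_force: [0.2, -0.3, -0.1]
width: -0.001
grip_force: 0.0
```

>>> drive_tool(rows=[[0,0,0,0,0,0,0],[0,0,0,0,0,0,0]])

```text
time: 4.45
tool_pos: [0.4053, 0.2562, 0.391]
tcp_rot: [3.113, 0.417, -0.001]
wrist_force: [-0.5, -1.3, -0.1]
width: 0.003
grip_force: 0.0
```

```bash
python3 - <<'E'
from h import *
print(status.read_state()['tool_pos'])
im=read_camera('wrist');save(im,'w3.png');report(im,('box','wall_far','wall_left','wall_near','wall_right'))
E
```

```text
[0.40526    0.25615876 0.39100887]
box 0.62 [210.   0. 400. 156.] 22260 [0.533 0.298 0.035] [0.524 0.293 0.035] [240. 237. 221.]
wall_far 0.9 [238.   2. 316.  18.] 760 [0.58  0.341 0.035] [0.572 0.349 0.035] [222. 208. 173.]
wall_left 0.87 [212.  23. 272. 130.] 3586 [0.499 0.364 0.035] [0.499 0.364 0.035] [232. 218. 183.]
wall_left 0.68 [350.   1. 404.  98.] 3744 [0.562 0.231 0.035] [0.564 0.227 0.035] [239. 230. 201.]
wall_left 0.49 [508.   0. 584. 183.] 2253 [0.571 0.027 0.035] [0.577 0.029 0.035] [ 61.  76. 108.]
wall_near 0.75 [274. 104. 372. 158.] 3041 [0.464 0.261 0.035] [0.464 0.261 0.035] [241. 234. 206.]
wall_near 0.4 [240.   0. 318.  18.] 753 [0.58  0.34  0.035] [0.573 0.349 0.035] [223. 209. 174.]
wall_right 0.95 [348.   0. 405.  99.] 3786 [0.563 0.231 0.035] [0.563 0.227 0.035] [238. 229. 200.]
```

View pics/w3.png

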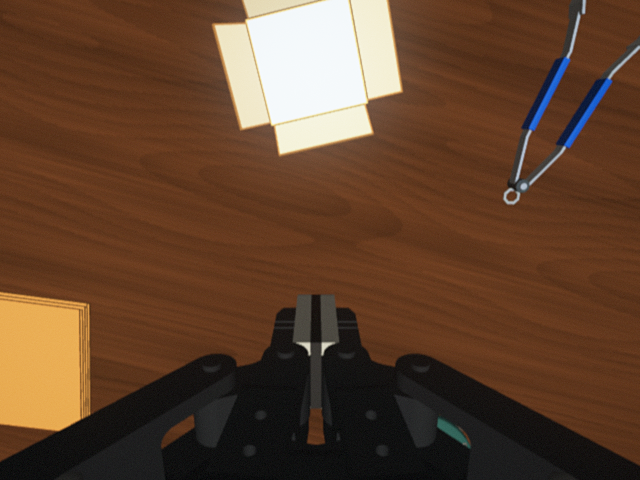

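The box is at the top with floor corners near (246,22), (352,0), (367,104) and (272,125). Its four part-raised walls surround it. The tongs' grips are at (547,95) and (585,113), with the hinge at (515,190).

```bash
python3 - <<'E'
from h import *
im=read_camera('wrist')
c=im['color'].astype(int)
m=(c.min(2)>=246).astype(np.uint8);m[200:]=0
m=cv2.morphologyEx(m,cv2.MORPH_OPEN,np.ones((5,5)))
n,l,st,_=cv2.connectedComponentsWithStats(m);i=1+st[1:,4].argmax();print(st[i], c[60,310],c[60,380],c[60,245],c[140,320])
cn=cv2.findContours((l==i).astype(np.uint8),0,2)[0][0][:,0].astype(float)
w=np.array([atz(im,p,0.003)[:2]*1000 for p in cn]).astype(np.float32)
r=cv2.minAreaRect(w);print(r)
for s in (0,90): print(cv2.boxPoints(r).round(1).tolist()); break
E
```

```text
Traceback (most recent call last):
ValueError: attempt to get argmax of an empty sequence
```

```bash
python3 - <<'E'
from h import *
im=read_camera('wrist')
c=im['color'].astype(int);b=c[...,2];print([c[y,x].tolist() for y,x in ((60,310),(60,380),(60,245),(140,320),(8,280),(100,290))])
for t in (205,215,225,235):
    m=(b>=t).astype(np.uint8);m[200:]=0
    m=cv2.morphologyEx(m,cv2.MORPH_OPEN,np.ones((5,5)))
    n,l,st,_=cv2.connectedComponentsWithStats(m)
    if n<2: continue
    i=1+st[1:,4].argmax()
    cn=cv2.findContours((l==i).astype(np.uint8),0,2)[0][0][:,0].astype(float)
    w=np.array([atz(im,p,0.003)[:2]*1000 for p in cn]).astype(np.float32)
    r=cv2.minAreaRect(w);print(t,st[i],np.round(r[0],1),np.round(r[1],1),r[2])
E
```

```text
[[245, 249, 251], [245, 240, 215], [241, 234, 206], [245, 242, 219], [230, 219, 185], [245, 249, 251]]
205 [  246     0   118   124 10730] [531.6 299.3] [117.6 117.1] 28.033279418945312
215 [  246     0   118   124 10679] [531.5 299.4] [117.1 117.1] 28.084257125854492
225 [  247     0   117   124 10619] [531.6 299.3] [116.7 116.5] 28.04273223876953
235 [  247     0   117   123 10574] [531.6 299.5] [116.5 116.4] 28.081741333007812
```

>>> drive_tool(rows=[[0,0,-6.4,0,0.011,0.03,0],[0,0,-6.4,0,0.011,0.04,0],[0,0,0,0,0,0.04,0],[0,0,0,0,0,0.04,0],[0,0,0,0,0,0.04,0],[0,0,0,0,0,0.04,0],[0,0,0,0,0,0,0],[0,0,0,0,0,0,0]])

```text
time: 5.52
tool_pos: [0.4102, 0.2338, 0.1594]
tcp_rot: [3.047, 0.758, -0.009]
wrist_force: [-0.9, 0.4, 1.3]
width: 0.004
grip_force: 0.0
```

```bash
cat >> h.py <<'E'
BC=np.array([0.5316,0.2994]);BY=np.radians(28.05)
def st(c=BC,y=BY):
    s=status.read_state();M=R.from_rotvec(s['tcp_rot']).as_matrix();d=np.array(s['tool_pos'][:2])-c
    print('t',round(s['time'],2),'tcp',np.round(s['tool_pos'],4),'toolx yaw',round(np.degrees(np.arctan2(M[1,0],M[0,0])),2),'tilt',np.round(M[:,2],3),
     'rel',np.round([d@[np.cos(y),np.sin(y)],d@[-np.sin(y),np.cos(y)]],4),'F',np.round(s['wrist_force'],1),'w',round(s['width'],3),'g',round(s['grip_force'],1),'q6',round(s['q'][5],2))
E
python3 -c "
from h import *
st()"
```

```text
t 5.52 tcp [0.4102 0.2338 0.1594] toolx yaw 27.93 tilt [-0.005 -0.003 -1.   ] rel [-0.138  -0.0009] F [-0.9  0.4  1.3] w 0.004 g 0.0 q6 1.55
```

>>> drive_tool(rows=[[0,0,0,0.003,0,0.037,0],[0,0,0,0.003,0,0.037,0],[0,0,0,0,0,0.037,0],[0,0,0,0,0,0.037,0],[0,0,0,0,0,0,0]])

```text
time: 5.93
tool_pos: [0.4151, 0.2366, 0.0101]
tcp_rot: [3.047, 0.758, -0.011]
wrist_force: [-2.0, -0.6, 0.4]
width: 0.003
grip_force: 0.0
```

>>> drive_tool(rows=[[0,0,0,0.012,0,0,0],[0,0,0,0.012,0,0,0],[0,0,0,0.012,0,0,0],[0,0,0,0.012,0,0,0],[0,0,0,0.008,0,0,0],[0,0,0,0,0,0,0],[0,0,0,0,0,0,0]])

```text
time: 6.52
tool_pos: [0.4677, 0.2646, 0.0167]
tcp_rot: [3.048, 0.759, -0.001]
wrist_force: [-8.8, -4.6, 5.5]
width: 0.0
grip_force: 4.5
```

```bash
python3 -c "
from h import *
st();im=read_camera('wrist');save(im,'w4.png')"
```

```text
t 6.52 tcp [0.4677 0.2646 0.0167] toolx yaw 27.98 tilt [-0.001 -0.001 -1.   ] rel [-0.0728 -0.0007] F [-8.8 -4.6  5.5] w 0.0 g 4.5 q6 1.55
```

View pics/w4.png

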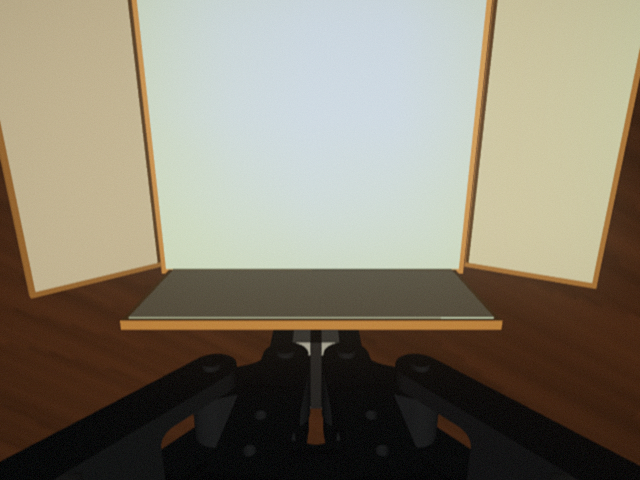

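The near wall now looks upright, with its top edge at row 325 and its foot at row 270. I'll measure its angle from the top edge.

```bash
cat >> h.py <<'E'
def bx(im,uv,z):
    d=atz(im,uv,z)[:2]-BC;return np.round([d@[np.cos(BY),np.sin(BY)],d@[-np.sin(BY),np.cos(BY)]],4)
E
python3 -c "
from h import *
im=read_camera('wrist')
for p in ((122,321),(122,330),(500,321),(500,330)): print(bx(im,p,.0465))
print(bx(im,(165,272),.003),bx(im,(465,272),.003))
for p in ((32,296),(597,287)):print(bx(im,p,.035))"
```

```text
[-0.0587  0.0565]
[-0.0617  0.0569]
[-0.0588 -0.0565]
[-0.0618 -0.0568]
[-0.0597  0.0587] [-0.0598 -0.061 ]
[-0.0558  0.0902]
[-0.0527 -0.0917]
```

>>> drive_tool(rows=[[0,0,0,-0.02,0,0,0],[0,0,0,-0.02,0,0,0],[0,0,0,0,-0.034,0,0],[0,0,0,0,-0.034,0,0],[0,0,0,0,-0.034,0,0],[0,0,0,0,-0.034,0,0],[0,0,0,0,0,0,0]])

```text
time: 7.2
tool_pos: [0.3698, 0.3735, 0.0184]
tcp_rot: [-3.041, -0.763, -0.014]
wrist_force: [0.6, -0.2, 0.5]
width: -0.0
grip_force: 0.0
```

>>> drive_tool(rows=[[0,0,0,0.037,0,0,0],[0,0,0,0.037,0,0,0],[0,0,0,0.037,0,0,0],[0,0,0,0,0.014,0,0],[0,0,0,0,0.014,0,0],[0,0,0,0,0.014,0,0],[0,0,0,0,0.012,0,0],[0,0,0,0,0,0,0]])

```text
time: 7.87
tool_pos: [0.4918, 0.367, 0.0141]
tcp_rot: [3.048, 0.756, 0.0]
wrist_force: [-0.7, 0.5, -0.4]
width: 0.003
grip_force: 0.0
```

```bash
python3 -c "
from h import *
st();im=read_camera('wrist');save(im,'w5.png');report(im,['wall_left'])"
```

```text
t 7.87 tcp [0.4918 0.367  0.0141] toolx yaw 27.85 tilt [ 0.    -0.001 -1.   ] rel [-0.0033  0.0784] F [-0.7  0.5 -0.4] w 0.003 g 0.0 q6 1.69
wall_left 0.94 [354. 153. 386. 364.] 4396 [0.527 0.369 0.035] [0.528 0.369 0.035] [160. 131.  84.]
```

View pics/w5.png

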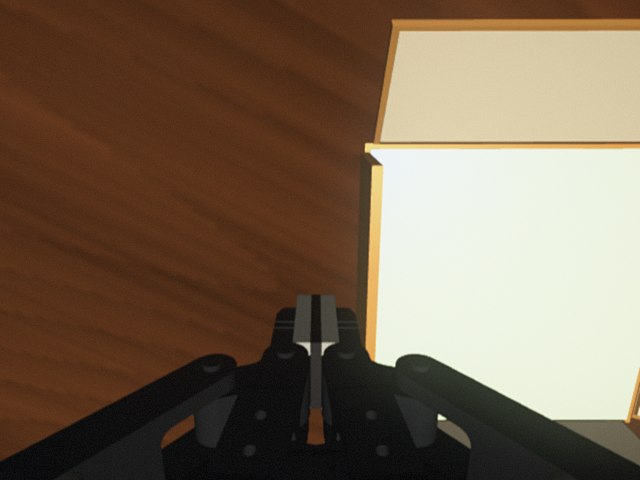

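```bash
python3 -c "
from h import *
im=read_camera('wrist')
for p in ((371,166),(382,166),(367,340),(376,340)): print(bx(im,p,.0465))
print(bx(im,(382,150),.003))"
```

```text
[0.0567 0.0656]
[0.0567 0.0628]
[0.0059 0.0649]
[0.0059 0.0623]
[0.0574 0.0561]
```

>>> drive_tool(rows=[[0,0,0,0,0.004,0,0],[0,0,0,0,0,0,0],[0,0,0,0,-0.025,0,0],[0,0,0,0,-0.026,0,0],[0,0,0,0.035,0,0,0],[0,0,0,0.035,0,0,0],[0,0,0,0.035,0,0,0],[0,0,0,0.035,0,0,0]])

```text
time: 8.68
tool_pos: [0.593, 0.4784, 0.0131]
tcp_rot: [3.048, 0.762, -0.001]
wrist_force: [0.9, 0.7, 0.4]
width: -0.001
grip_force: 0.0
```

>>> drive_tool(rows=[[0,0,0,0,0.031,0,0],[0,0,0,0,0.031,0,0],[0,0,0,0,0.031,0,0],[0,0,0,0,0.031,0,0],[0,0,0,0,0,0,0],[0,0,0,0,0,0,0]])

```text
time: 9.18
tool_pos: [0.6514, 0.366, 0.0128]
tcp_rot: [3.049, 0.755, -0.001]
wrist_force: [-1.2, 1.0, -0.2]
width: 0.002
grip_force: 0.0
```

```bash
python3 -c "
from h import *
st()"
```

```text
t 9.18 tcp [0.6514 0.366  0.0128] toolx yaw 27.83 tilt [-0.001 -0.    -1.   ] rel [0.137  0.0024] F [-1.2  1.  -0.2] w 0.002 g 0.0 q6 1.56
```

Push the far wall inward to about 0.073, back off, then go round to the right wall.

>>> drive_tool(rows=[[0,0,0,-0.014,0,0,0],[0,0,0,-0.014,0,0,0],[0,0,0,-0.014,0,0,0],[0,0,0,-0.014,0,0,0],[0,0,0,-0.006,0,0,0],[0,0,0,0,0,0,0]])

```text
time: 9.68
tool_pos: [0.594, 0.3391, 0.0131]
tcp_rot: [3.048, 0.762, -0.002]
wrist_force: [-0.6, -0.8, -0.9]
width: 0.002
grip_force: 0.0
```

```bash
python3 -c "
from h import *
st()"
```

```text
t 9.68 tcp [0.594  0.3391 0.0131] toolx yaw 28.06 tilt [-0.001 -0.    -1.   ] rel [0.0738 0.0057] F [-0.6 -0.8 -0.9] w 0.002 g 0.0 q6 1.56
```

>>> drive_tool(rows=[[0,0,0,-0.002,0,0,0],[0,0,0,-0.001,0,0,0],[0,0,0,0,0,0,0]])

```text
time: 9.93
tool_pos: [0.5935, 0.3376, 0.0132]
tcp_rot: [-3.048, -0.76, -0.0]
wrist_force: [-0.2, -0.2, -0.2]
width: 0.0
grip_force: 0.0
```

```bash
python3 - <<'E'
from h import *
st()
for n in ('scene','side'):
    im=read_camera(n); save(im,n+'1.png')
    if n=='side':
        c=im['color'][300:400,90:250]; cv2.imwrite('pics/side1c.png',cv2.resize(c,None,fx=5,fy=5,interpolation=2)[:,:,::-1])
E
```

```text
t 9.93 tcp [0.5935 0.3376 0.0132] toolx yaw 27.99 tilt [ 0.  0. -1.] rel [0.0726 0.0045] F [-0.2 -0.2 -0.2] w 0.0 g 0.0 q6 1.56
```

View pics/side1c.png

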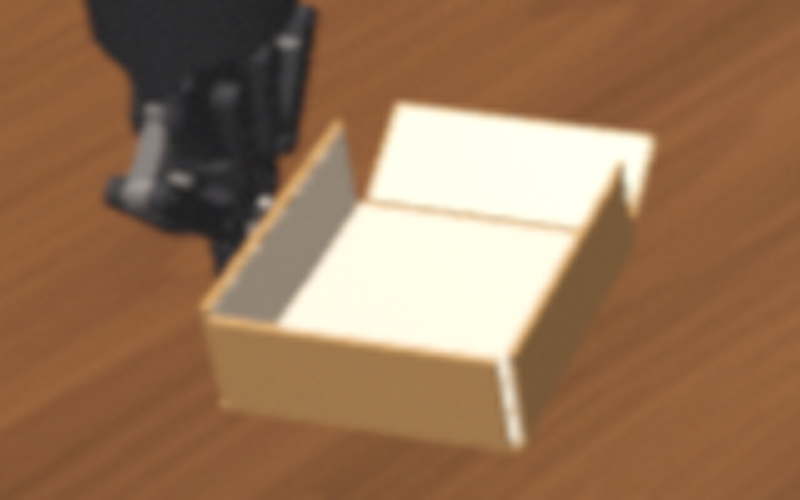

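Near, left and far walls are up in the crop (far wall's top edge runs (340,122)–(207,308)); the right wall is still open. I'll check the far wall's lean numerically.

```bash
python3 - <<'E'
from h import *
im=read_camera('side')
f=lambda x,y:(90+x/5-.4,300+y/5-.4)
for p in ((340,122),(207,308)): print('far top',bx(im,f(*p),.0475))
for p in ((500,357),(208,318)): print('left top',bx(im,f(*p),.0475))
for p in ((625,165),(508,357)): print('near top',bx(im,f(*p),.0475))
E
```

```text
far top [ 0.0598 -0.0569]
far top [0.0594 0.0563]
left top [-0.0578  0.0597]
left top [0.0564 0.0613]
near top [-0.0632 -0.0536]
near top [-0.0606  0.0592]
```

>>> drive_tool(rows=[[0,0,0,0.03,0,0,0],[0,0,0,0.03,0,0,0],[0,0,0,0,0.034,0,0],[0,0,0,0,0.034,0,0],[0,0,0,0,0.034,0,0],[0,0,0,0,0.036,0,0],[0,0,0,-0.033,0,0,0],[0,0,0,-0.033,0,0,0]])

```text
time: 10.75
tool_pos: [0.6552, 0.2101, 0.0129]
tcp_rot: [3.05, 0.754, 0.003]
wrist_force: [0.1, -1.0, -1.1]
width: -0.002
grip_force: 0.0
```

>>> drive_tool(rows=[[0,0,0,-0.033,0,0,0],[0,0,0,-0.03,0,0,0],[0,0,0,0,-0.014,0,0],[0,0,0,0,-0.014,0,0],[0,0,0,0,-0.014,0,0],[0,0,0,0,-0.014,0,0],[0,0,0,0,0,0,0]])

```text
time: 11.33
tool_pos: [0.5734, 0.234, 0.0157]
tcp_rot: [-3.048, -0.759, -0.008]
wrist_force: [0.4, -0.6, 0.4]
width: -0.003
grip_force: 0.3
```

```bash
python3 -c "
from h import *
st()"
```

```text
t 11.33 tcp [0.5734 0.234  0.0157] toolx yaw 27.96 tilt [ 0.005  0.002 -1.   ] rel [ 0.0061 -0.0773] F [ 0.4 -0.6  0.4] w -0.003 g 0.3 q6 1.43
```

>>> drive_tool(rows=[[0,0,0,0,-0.003,0,0],[0,0,0,0,-0.002,0,0],[0,0,0,0,0,0,0],[0,0,0,0,0.03,0,0],[0,0,0,0,0.03,-0.01,0],[0,0,0,0,0,-0.04,0.5],[0,0,0,0,0,-0.04,0.9],[0,0,0,0,0,-0.04,0.9]])

```text
time: 12.0
tool_pos: [0.5961, 0.1837, 0.1428]
tcp_rot: [-3.048, -0.758, 0.005]
wrist_force: [1.1, -0.8, 0.2]
width: 0.414
grip_force: 0.0
```

```bash
python3 - <<'E'
from h import *
st()
im=read_camera('side');c=im['color'][300:400,90:250]; cv2.imwrite('pics/side2c.png',cv2.resize(c,None,fx=5,fy=5,interpolation=2)[:,:,::-1])
E
```

```text
t 12.0 tcp [0.5961 0.1837 0.1428] toolx yaw 27.94 tilt [-0.003 -0.    -1.   ] rel [ 0.0025 -0.1325] F [ 1.1 -0.8  0.2] w 0.414 g 0.0 q6 1.34
```

View pics/side2c.png

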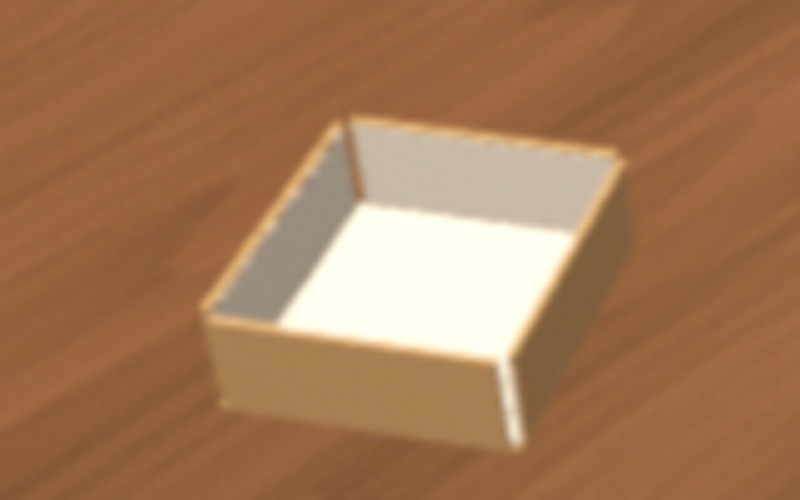

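All four walls stand upright. Next, the tongs.

>>> drive_tool(rows=[[0,0,0,-0.0234,0.031,0,0.9],[0,0,0,-0.0234,0.031,0,0.9],[0,0,0,-0.0234,0.031,0,0.9],[0,0,0,-0.0234,0.031,0,0.9],[0,0,0,-0.0234,0.031,0,0.9],[0,0,6.1,0,0,0,0.9],[0,0,6.1,0,0,0,0.9],[0,0,6.1,0,0,0,0.9]])

```text
time: 12.72
tool_pos: [0.5662, -0.0085, 0.1425]
tcp_rot: [-3.131, -0.254, 0.001]
wrist_force: [0.3, 0.2, 1.2]
width: 0.898
grip_force: 0.0
```

>>> drive_tool(rows=[[0,0,6.1,0,0,0,0.9],[0,0,6.1,0,0,0,0.9],[0,0,6.1,0,0,0,0.9],[0,0,0,0,0,0,0.9],[0,0,0,0,0,0,0.9]])

```text
time: 13.13
tool_pos: [0.5662, -0.0075, 0.1426]
tcp_rot: [-3.133, 0.231, 0.001]
wrist_force: [-0.4, 1.2, -0.4]
width: 0.903
grip_force: 0.0
```

```bash
python3 - <<'E'
from h import *
st(np.array([.5656,-.0082]),np.radians(-8.4))
im=read_camera('wrist');save(im,'w6.png')
hsv=cv2.cvtColor(im['color'],cv2.COLOR_RGB2HSV)
b=cv2.inRange(hsv,(105,150,60),(130,255,255));n,l,s,c=cv2.connectedComponentsWithStats(b)
for i in range(1,n):
    if s[i,4]>150:
        pts=np.argwhere(l==i)[:,::-1].astype(float)
        w=np.array([atz(im,p,0.023) for p in pts])[:,:2];r=cv2.minAreaRect(w.astype(np.float32)*1000);print(s[i],c[i].round(),w.mean(0).round(4),r)
E
```

```text
t 13.13 tcp [ 0.5662 -0.0075  0.1426] toolx yaw -8.42 tilt [-0.001  0.    -1.   ] rel [0.0005 0.0008] F [-0.4  1.2 -0.4] w 0.903 g 0.0 q6 1.66
[342 167  11 125 216] [346. 226.] [ 0.5676 -0.0282] ((564.1076049804688, -27.612648010253906), (1.8214136362075806, 83.4870834350586), 78.82745361328125)
[269 168  14 125 281] [277. 226.] [0.5736 0.0163] ((569.960205078125, 16.655593872070312), (2.811800479888916, 83.6562728881836), 85.51707458496094)
```

View pics/w6.png

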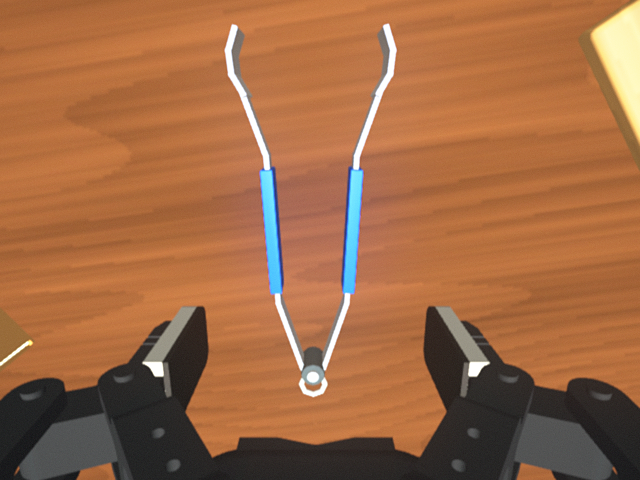

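The tongs lie symmetric about column 312, with the grips' tops at (272,232) and (352,232) and the hinge at (313,377). I'll refine their centre from the bright tops.

```bash
python3 - <<'E'
from h import *
im=read_camera('wrist')
hsv=cv2.cvtColor(im['color'],cv2.COLOR_RGB2HSV);print(hsv[230,271],hsv[230,352])
b=cv2.inRange(hsv,(90,120,170),(125,255,255));n,l,s,c=cv2.connectedComponentsWithStats(b)
W=[]
for i in range(1,n):
    if s[i,4]>150:
        pts=np.argwhere(l==i)[:,::-1].astype(float)
        w=np.array([atz(im,p,0.023) for p in pts])[:,:2];r=cv2.minAreaRect(w.astype(np.float32)*1000);print(s[i],w.mean(0).round(4),np.round(r[0],1),np.round(r[1],1),round(r[2],1));W.append(r[0])
W=np.array(W);print(W.mean(0),np.degrees(np.arctan2(*(W[1]-W[0])[::-1])),np.linalg.norm(W[1]-W[0]))
print(atz(im,(313,377),.026))
E
```

```text
[ 98 160 255] [ 97 155 255]
[ 260  169   22  125 1581] [0.5717 0.0205] [569.8  20.7] [ 8.4 84.1] 84.7Traceback (most recent call last):
  File "<stdin>", line 9, in <module>
  File "h.py", line 12, in atz
    o,d=ray(im,uv);return o+d*(z-o[2])/d[2]
        ~~~^^^^^^^
  File "h.py", line 9, in ray
    T=pose(im);K=np.array(im['intrinsics']);d=np.linalg.inv(K)@[uv[0],uv[1],1]
  File "h.py", line 6, in pose
    s=status.read_state(); T=np.eye(4); T[:3,:3]=R.from_rotvec(s['tcp_rot']).as_matrix(); T[:3,3]=s['tool_pos']
ValueError: time passes only in moves, steps and waits
```

```bash
sed -i "s/^    T=pose(im);K=np.array(im\['intrinsics'\]);d=/    T=im.setdefault('_T',None)\n    if T is None: T=im['_T']=pose(im)\n    K=np.array(im['intrinsics']);d=/" h.py; sed -n 8,14p h.py
python3 - <<'E'
from h import *
im=read_camera('wrist')
hsv=cv2.cvtColor(im['color'],cv2.COLOR_RGB2HSV)
b=cv2.inRange(hsv,(90,120,170),(125,255,255));n,l,s,c=cv2.connectedComponentsWithStats(b)
W=[]
for i in range(1,n):
    if s[i,4]>150:
        pts=np.argwhere(l==i)[:,::-1].astype(float)
        w=np.array([atz(im,p,0.023) for p in pts])[:,:2];r=cv2.minAreaRect(w.astype(np.float32)*1000);print(np.round(r[0],1),np.round(r[1],1),round(r[2],1));W.append(r[0])
W=np.array(W);print(W.mean(0),W[1]-W[0],np.linalg.norm(W[1]-W[0]))
print(atz(im,(313,377),.026)); st()
E
```

```text
def ray(im,uv):
    T=im.setdefault('_T',None)
    if T is None: T=im['_T']=pose(im)
    K=np.array(im['intrinsics']);d=np.linalg.inv(K)@[uv[0],uv[1],1]
    return T[:3,3],T[:3,:3]@[d[0],-d[1],-d[2]]
def atz(im,uv,z):
    o,d=ray(im,uv);return o+d*(z-o[2])/d[2]
[569.8  20.7] [ 8.4 84.1] 84.5
[562.3 -31.2] [ 8.3 83.9] 79.2
[566.03219604  -5.22686481] [ -7.55804443 -51.93753624] 52.48458541612419
[0.46118886 0.00925146 0.026     ]
t 13.28 tcp [ 0.5662 -0.0077  0.143 ] toolx yaw -8.5 tilt [-0.  0. -1.] rel [-0.1139 -0.2873] F [-0.3 -0.3  1.2] w 0.904 g 0.0 q6 1.66
```

>>> drive_tool(rows=[[0,0,0,0,-0.0015,0.037,0.9],[0,0,0,0,0,0.037,0.9],[0,0,0,0,0,0.037,0.9],[0,0,0,0,0,0.025,0.9],[0,0,0,0,0,0.01,0.9],[0,0,0,0,0,0,0.9]], force=20)

```text
time: 13.78
tool_pos: [0.5635, -0.0063, -0.0058]
tcp_rot: [3.133, -0.235, -0.01]
wrist_force: [-1.0, -0.0, 1.1]
width: 0.901
grip_force: 0.0
```

>>> drive_tool(rows=[[0,0,0,0,0,0,0.75],[0,0,0,0,0,0,0.7],[0,0,0,0,0,0,0.66],[0,0,0,0,0,0,0.66],[0,0,0,0,0,0,0.66],[0,0,0,0,0,0,0.66]], force=20)

```text
time: 14.28
tool_pos: [0.5687, -0.0067, -0.0003]
tcp_rot: [-3.133, 0.236, -0.007]
wrist_force: [0.8, -0.7, 7.1]
width: 0.66
grip_force: 8.1
```

>>> drive_tool(rows=[[0,0,0,0,0,-0.01,0.66],[0,0,0,0,0,-0.02,0.66],[0,0,0,0,0,-0.03,0.66],[0,0,0,0,0,-0.04,0.66],[0,0,0,0,0,-0.03,0.66],[0,0,0,0,0,0,0.66],[0,0,0,0,0,0,0.66]], force=20)

```text
time: 14.87
tool_pos: [0.5683, -0.0067, 0.1309]
tcp_rot: [-3.133, 0.236, -0.01]
wrist_force: [-0.6, 0.5, -1.6]
width: 0.662
grip_force: 7.3
```

```bash
python3 - <<'E'
from h import *
st()
im=read_camera('wrist');save(im,'w7.png')
E
```

```text
t 14.87 tcp [ 0.5683 -0.0067  0.1309] toolx yaw -8.63 tilt [ 0.006 -0.    -1.   ] rel [-0.1115 -0.2874] F [-0.6  0.5 -1.6] w 0.662 g 7.3 q6 1.67
```

View pics/w7.png

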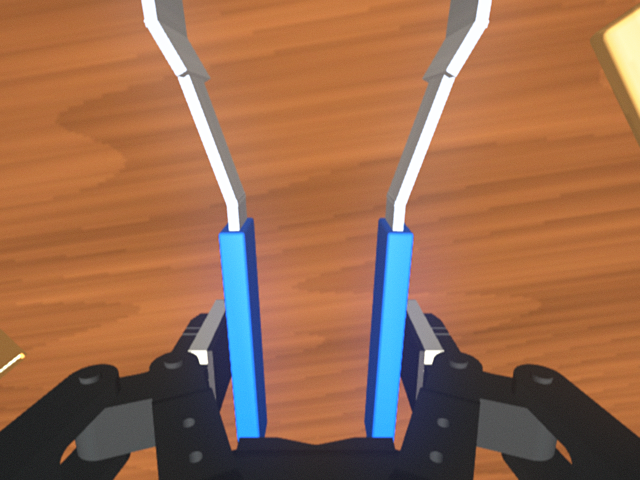

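The tongs are held level and symmetric: grip tops at (240,330) and (390,330), front ends near rows 232–235. Ten pictures are viewed, so from here on I work from numbers only.

```bash
python3 - <<'E'
from h import *
im=read_camera('wrist')
M=np.array(im['mount']);K=np.array(im['intrinsics'])
def tz(uv,z):
    d=np.linalg.inv(K)@[uv[0],uv[1],1];d=M[:3,:3]@[d[0],-d[1],-d[2]];o=M[:3,3];return (o+d*(z-o[2])/d[2]).round(4)
for p in ((220,232),(245,232),(387,235),(412,233),(150,22),(483,22)): print(p,tz(p,-.023),tz(p,-.026))
# roll and board from saved w1
im['color']=cv2.imread('pics/w1.png')[:,:,::-1].copy()
T=np.eye(4);T[:3,:3]=R.from_rotvec([3.113,.422,0]).as_matrix();T[:3,3]=[.44181,-.2485,.3915];im['_T']=T@M
hsv=cv2.cvtColor(im['color'],cv2.COLOR_RGB2HSV);print(hsv[212,417],hsv[209,430],hsv[180,390],hsv[70,410])
r=cv2.inRange(hsv,(10,200,120),(26,255,255));r[:180]=0;r[240:]=0;r[:,:380]=0;r[:,460:]=0
r=cv2.morphologyEx(r,cv2.MORPH_CLOSE,np.ones((9,9)));ys,xs=np.nonzero(r)
(cx,cy),rad=cv2.minEnclosingCircle(np.argwhere(r)[:,::-1].astype(np.float32).copy());print(len(xs),cx,cy,rad,atz(im,(cx,cy),.034),atz(im,(xs.mean(),ys.mean()),.034),atz(im,(cx+rad,cy),.034)-atz(im,(cx,cy),.034))
print('board left edge',[atz(im,p,.018).round(4) for p in ((362,257),(318,0),(460,239),(437,0))])
for p in ((395,113),):print('tart',atz(im,p,.045))
E
```

```text
(220, 232) [ 0.04   -0.0282 -0.023 ] [ 0.0408 -0.0275 -0.026 ]
(245, 232) [ 0.04   -0.0208 -0.023 ] [ 0.0408 -0.0202 -0.026 ]
(387, 235) [ 0.0391  0.0214 -0.023 ] [ 0.0399  0.0209 -0.026 ]
(412, 233) [ 0.0397  0.0288 -0.023 ] [ 0.0406  0.0281 -0.026 ]
(150, 22) [ 0.0963 -0.0427 -0.023 ] [ 0.0957 -0.0417 -0.026 ]
(483, 22) [ 0.0964  0.0434 -0.023 ] [ 0.0958  0.0423 -0.026 ]
[ 28 140 255] [ 26 188 255] [ 24  95 249] [ 25  77 253]
1222 415.78204345703125 208.02662658691406 22.141592025756836 [ 0.44146785 -0.37613021  0.034     ] [ 0.44087447 -0.37572529  0.034     ] [ 0.0072214  -0.02601388  0.        ]
board left edge [array([ 0.359, -0.335,  0.018]), array([ 0.631 , -0.1995,  0.018 ]), array([ 0.416 , -0.4492,  0.018 ]), array([ 0.666 , -0.3256,  0.018 ])]
tart [ 0.53928029 -0.31436992  0.045     ]
```

>>> drive_tool(rows=[[0,0,6.4,0,0,0,0.66],[0,0,6.4,0,0,0,0.66],[0,0,6.4,0,0,0,0.66],[0,0,6.4,0,0,0,0.66],[0,0,6.4,0,0,0,0.66],[0,0,6.4,0,0,0,0.66],[0,0,6.4,0,0,0,0.66],[0,0,6.4,0,0,0,0.66]])

```text
time: 15.63
tool_pos: [0.564, -0.0076, 0.1245]
tcp_rot: [-2.724, 1.565, 0.009]
wrist_force: [-0.2, -0.1, -2.4]
width: 0.66
grip_force: 7.4
```

>>> drive_tool(rows=[[0,0,0,0.005,0.012,0,0.66],[0,0,0,0.013,0.024,0,0.66],[0,0,0,0.013,0.024,0,0.66],[0,0,0,0.013,0.024,0,0.66],[0,0,0,0.013,0.024,0,0.66],[0,0,0,0.013,0.024,0,0.66],[0,0,0,0.013,0.024,0,0.66],[0,0,0,0.013,0.024,0,0.66]])

```text
time: 16.3
tool_pos: [0.4563, -0.1824, 0.1251]
tcp_rot: [-2.723, 1.563, 0.007]
wrist_force: [0.7, -0.1, 0.0]
width: 0.657
grip_force: 7.4
```

>>> drive_tool(rows=[[0,0,0,0.013,0.024,0,0.66],[0,0,0,0.013,0.024,0,0.66],[0,0,0,0.013,0.024,0,0.66],[0,0,0,0.005,0.012,0,0.66],[0,0,0,0,0,0,0.66],[0,0,0,0,0,0,0.66]])

```text
time: 16.8
tool_pos: [0.4071, -0.2619, 0.1252]
tcp_rot: [-2.72, 1.566, 0.007]
wrist_force: [-0.4, -0.6, -1.1]
width: 0.663
grip_force: 7.4
```

```bash
cat > look.py <<'E'
from h import *
st(np.array([.4413,-.376]),np.radians(-60))
im=read_camera('wrist');save(im,'look.png')
M=np.array(im['mount']);K=np.array(im['intrinsics']);zt=status.read_state()['tool_pos'][2]
def tz(uv,z):
    d=np.linalg.inv(K)@[uv[0],uv[1],1];d=M[:3,:3]@[d[0],-d[1],-d[2]];o=M[:3,3];return (o+d*(z-o[2])/d[2]).round(4)
hsv=cv2.cvtColor(im['color'],cv2.COLOR_RGB2HSV)
r=cv2.inRange(hsv,(8,180,100),(27,255,255));r=cv2.morphologyEx(r,cv2.MORPH_OPEN,np.ones((3,3)))
for m in masks_of(im,'roll')[:4]:
    ys,xs=np.nonzero(m['mask']);(cx,cy),rad=cv2.minEnclosingCircle(np.argwhere(m['mask'])[:,::-1].astype(np.float32).copy())
    print('roll',round(m['score'],2),m['bbox'],len(xs),round(rad),'tool',tz((cx,cy),zt-.0345),'world',atz(im,(cx,cy),.0345).round(4),im['color'][m['mask']].mean(0).round())
b=cv2.inRange(hsv,(95,120,60),(130,255,255));n,l,s,c=cv2.connectedComponentsWithStats(b)
for i in range(1,n):
    if s[i,4]>300: print('grip',s[i],tz((s[i,0],s[i,1]),-.023),tz((s[i,0]+s[i,2],s[i,1]),-.023))
E
python3 look.py
```

```text
t 16.8 tcp [ 0.4071 -0.2619  0.1252] toolx yaw -59.85 tilt [-0.002  0.005 -1.   ] rel [-0.1159  0.0274] F [-0.4 -0.6 -1.1] w 0.663 g 7.4 q6 1.99
roll 0.75 [318.6, 0.9, 430.4, 85.6] 7783 58 tool [0.1154 0.0295 0.091 ] world [ 0.4409 -0.3754  0.0345] [244. 191.  39.]
roll 0.65 [589.5, 111.7, 639.5, 205.3] 3438 46 tool [0.0502 0.1749 0.091 ] world [ 0.2825 -0.3924  0.0345] [ 28. 135.  42.]
grip [ 219  219   47  223 6995] [ 0.0437 -0.0289 -0.023 ] [ 0.0437 -0.015  -0.023 ]
grip [ 365  219   48  223 7014] [ 0.0438  0.0141 -0.023 ] [ 0.0438  0.0282 -0.023 ]
```

>>> drive_tool(rows=[[0,0,0,0.004,0.009,0,0.66],[0,0,0,0.005,0.01,0,0.66],[0,0,0,0.004,0.0095,0,0.66],[0,0,0,0,0,0,0.66],[0,0,0,0,0,0,0.66]])

```text
time: 17.32
tool_pos: [0.3906, -0.2881, 0.1265]
tcp_rot: [-2.722, 1.564, 0.002]
wrist_force: [0.1, -0.2, -0.0]
width: 0.664
grip_force: 7.4
```

```bash
python3 look.py
```

```text
t 17.32 tcp [ 0.3906 -0.2881  0.1265] toolx yaw -59.77 tilt [ 0.     0.003 -1.   ] rel [-0.1014  0.    ] F [ 0.1 -0.2 -0. ] w 0.664 g 7.4 q6 1.92
roll 0.8 [540.9, 138.3, 638.3, 231.5] 7521 54 tool [0.0376 0.1558 0.092 ] world [ 0.2755 -0.3983  0.0345] [ 48. 181.  63.]
roll 0.69 [266.3, 0.1, 370.5, 115.8] 9706 58 tool [0.1031 0.0013 0.092 ] world [ 0.4418 -0.3771  0.0345] [245. 187.  37.]
grip [ 219  219   48  223 6965] [ 0.0437 -0.0289 -0.023 ] [ 0.0437 -0.0147 -0.023 ]
grip [ 365  219   48  223 6994] [ 0.0438  0.0141 -0.023 ] [ 0.0438  0.0282 -0.023 ]
```

>>> drive_tool(rows=[[0,0,0,0,0.0005,0.02,0.66],[0,0,0,0,0,0.025,0.66],[0,0,0,0,0,0.02,0.66],[0,0,0,0,0,0.013,0.66],[0,0,0,0,0,0,0.66],[0,0,0,0,0,0,0.66]])

```text
time: 17.92
tool_pos: [0.39, -0.287, 0.0479]
tcp_rot: [-2.723, 1.562, 0.005]
wrist_force: [0.3, -0.3, -0.6]
width: 0.662
grip_force: 7.4
```

```bash
python3 look.py
```

```text
t 17.92 tcp [ 0.39   -0.287   0.0479] toolx yaw -59.67 tilt [-0.001  0.004 -1.   ] rel [-1.027e-01  1.000e-04] F [ 0.3 -0.3 -0.6] w 0.662 g 7.4 q6 1.92
roll 0.83 [237.8, 0.9, 403.8, 108.7] 14659 85 tool [0.1029 0.0011 0.0144] world [ 0.4425 -0.3777  0.0345] [243. 184.  33.]
roll 0.61 [632.9, 191.6, 637.8, 242.8] 315 25 tool [0.0361 0.124  0.0144] world [ 0.3024 -0.382   0.0345] [31. 66. 24.]
grip [ 219  225   47  217 6714] [ 0.0419 -0.029  -0.023 ] [ 0.0419 -0.0151 -0.023 ]
grip [ 365  226   48  216 6721] [ 0.0417  0.0142 -0.023 ] [ 0.0417  0.0283 -0.023 ]
```

>>> drive_tool(rows=[[0,0,0,0.001,0.0005,0.008,0.66],[0,0,0,0,0,0.01,0.66],[0,0,0,0,0,0.007,0.66],[0,0,0,0,0,0,0.66],[0,0,0,0,0,0,0.66]])

```text
time: 18.43
tool_pos: [0.3898, -0.2881, 0.0226]
tcp_rot: [-2.722, 1.562, 0.005]
wrist_force: [-0.4, -0.2, -0.4]
width: 0.664
grip_force: 7.4
```

```bash
python3 look.py
```

```text
t 18.43 tcp [ 0.3898 -0.2881  0.0226] toolx yaw -59.7 tilt [-0.001  0.004 -1.   ] rel [-0.1018 -0.0007] F [-0.4 -0.2 -0.4] w 0.664 g 7.4 q6 1.92
roll 0.75 [217.1, 1.7, 417.4, 110.3] 17287 100 tool [ 0.1011  0.0002 -0.0115] world [ 0.4415 -0.3762  0.0345] [238. 169.  26.]
grip [ 219  226   47  216 6576] [ 0.0416 -0.029  -0.023 ] [ 0.0416 -0.0151 -0.023 ]
grip [ 365  231   48  211 6596] [ 0.0401  0.0142 -0.023 ] [ 0.0401  0.0284 -0.023 ]
```

>>> drive_tool(rows=[[0,0,0,0,0,-0.0005,0.62],[0,0,0,0,0,-0.0005,0.58],[0,0,0,0,0,-0.0005,0.55],[0,0,0,0,0,0,0.52],[0,0,0,0,0,0,0.5],[0,0,0,0,0,0,0.48],[0,0,0,0,0,0,0.46],[0,0,0,0,0,0,0.45]], force=28)

```text
time: 19.2
tool_pos: [0.3908, -0.2889, 0.0252]
tcp_rot: [-2.723, 1.562, 0.001]
wrist_force: [-0.1, -0.5, -0.1]
width: 0.507
grip_force: 29.2
```

>>> drive_tool(rows=[[0,0,0,0,0,0,0.42],[0,0,0,0,0,0,0.42],[0,0,0,0,0,0,0.42]], force=30)

```text
time: 19.45
tool_pos: [0.3907, -0.2889, 0.0251]
tcp_rot: [-2.723, 1.562, 0.001]
wrist_force: [0.6, -0.1, 0.4]
width: 0.501
grip_force: 30.4
```

>>> drive_tool(rows=[[0,0,0,0,0,-0.005,0.42],[0,0,0,0,0,-0.012,0.42],[0,0,0,0,0,-0.02,0.42],[0,0,0,0,0,-0.025,0.42],[0,0,0,0,0,-0.025,0.42],[0,0,0,0,0,-0.025,0.42],[0,0,0,0,0,-0.015,0.42],[0,0,0,0,0,0,0.42]])

```text
time: 20.12
tool_pos: [0.3926, -0.2908, 0.1563]
tcp_rot: [-2.724, 1.563, -0.009]
wrist_force: [0.3, -0.4, -0.8]
width: 0.49
grip_force: 30.7
```

```bash
python3 look.py; python3 - <<'E'
from h import *
rs=[]
for n in ('scene','side'):
    im=read_camera(n)
    for m in masks_of(im,'roll')[:5]:
        c=im['color'][m['mask']].mean(0)
        if c[1]>c[2]+40 and c[0]>c[1]: ys,xs=np.nonzero(m['mask']);print(n,m['bbox'],round(m['score'],2),c.round());rs.append(ray(im,(xs.mean(),ys.mean())))
if len(rs)==2: print(tri(rs))
E
```

```text
t 20.12 tcp [ 0.3926 -0.2908  0.1563] toolx yaw -59.7 tilt [ 0.006 -0.002 -1.   ] rel [-0.0981  0.0005] F [ 0.3 -0.4 -0.8] w 0.49 g 30.7 q6 1.92
roll 0.88 [519.9, 142.9, 612.9, 224.1] 6006 48 tool [0.0328 0.1579 0.1195] world [ 0.2722 -0.3964  0.0345] [ 49. 190.  66.]
roll 0.7 [218.7, 1.0, 416.0, 108.6] 16288 98 tool [ 0.1307 -0.0003  0.1195] world [ 0.4566 -0.4011  0.0345] [240. 178.  34.]
grip [ 251  218   30  221 5845] [ 0.044  -0.0194 -0.023 ] [ 0.044  -0.0106 -0.023 ]
grip [ 351  218   31  221 5919] [ 0.0441  0.01   -0.023 ] [ 0.0441  0.0191 -0.023 ]
scene [212.6, 268.1, 229.3, 293.2] 0.58 [198. 138.  81.]
side [399.9, 185.0, 415.8, 203.7] 0.5 [197. 139.  63.]
[ 0.43913899 -0.37239974  0.15721612]
```

>>> drive_tool(rows=[[0,0,-3,0,0,0,0.42],[0,0,-5,0,0,0,0.42],[0,0,-6,0,0,0,0.42],[0,0,-6,0,0,0,0.42],[0,0,-6,0,0,0,0.42],[0,0,-6,0,0,0,0.42],[0,0,-6,0,0,0,0.42],[0,0,-6,0,0,0,0.42]])

```text
time: 21.08
tool_pos: [0.3897, -0.2885, 0.1505]
tcp_rot: [-3.109, 0.42, 0.004]
wrist_force: [0.4, -0.1, -0.9]
width: 0.494
grip_force: 30.7
```

>>> drive_tool(rows=[[0,0,-6,0,0,0,0.42],[0,0,-6,0,0,0,0.42],[0,0,-6,0,0,0,0.42],[0,0,-6,0,0,0,0.42],[0,0,-6,0,0,0,0.42],[0,0,-6,0,0,0,0.42],[0,0,-5,0,0,0,0.42],[0,0,-3,0,0,0,0.42]])

```text
time: 21.75
tool_pos: [0.3897, -0.2885, 0.1504]
tcp_rot: [-3.04, -0.773, 0.002]
wrist_force: [0.1, 0.0, -2.0]
width: 0.493
grip_force: 30.7
```

```bash
python3 look.py
```

```text
t 21.75 tcp [ 0.3897 -0.2885  0.1504] toolx yaw 28.54 tilt [-0.002  0.004 -1.   ] rel [-0.1016 -0.0009] F [ 0.1  0.  -2. ] w 0.493 g 30.7 q6 0.38
roll 0.93 [328.6, 393.8, 390.7, 442.4] 1272 33 tool [-0.1431  0.0322  0.1159] world [ 0.2789 -0.3841  0.0345] [ 40. 143.  67.]
roll 0.83 [576.2, 283.0, 640.0, 362.1] 4082 42 tool [-0.063   0.2072  0.1159] world [ 0.4324 -0.4995  0.0345] [221. 141. 159.]
roll 0.66 [215.4, 3.2, 415.6, 106.6] 16107 98 tool [0.1297 0.0006 0.1159] world [ 0.5041 -0.227   0.0345] [241. 180.  32.]
roll 0.59 [635.4, 434.9, 638.4, 449.9] 36 7 tool [-0.1614  0.2445  0.1159] world [ 0.3638 -0.5785  0.0345] [119.  56.  62.]
grip [ 251  218   30  221 5875] [ 0.044  -0.0184 -0.023 ] [ 0.044  -0.0096 -0.023 ]
grip [ 351  218   30  221 5827] [ 0.0441  0.011  -0.023 ] [ 0.0441  0.0199 -0.023 ]
```

>>> drive_tool(rows=[[0,0,0,0.0075,-0.011,0,0.42],[0,0,0,0.015,-0.0225,0,0.42],[0,0,0,0.015,-0.0225,0,0.42],[0,0,0,0.015,-0.0225,0,0.42],[0,0,0,0.015,-0.0225,0,0.42],[0,0,0,0.015,-0.0225,0,0.42],[0,0,0,0.015,-0.0225,0,0.42]])

```text
time: 22.43
tool_pos: [0.4064, -0.1123, 0.1519]
tcp_rot: [-3.044, -0.764, -0.0]
wrist_force: [-0.5, 0.6, -1.2]
width: 0.491
grip_force: 30.7
```

>>> drive_tool(rows=[[0,0,0,0.015,-0.0225,0,0.42],[0,0,0,0.015,-0.0225,0,0.42],[0,0,0,0.015,-0.0225,0,0.42],[0,0,0,0.015,-0.0225,0,0.42],[0,0,0,0.015,-0.0225,0,0.42],[0,0,0,0.015,-0.0225,0,0.42],[0,0,0,0.015,-0.0225,0,0.42]])

```text
time: 23.02
tool_pos: [0.4239, 0.076, 0.1525]
tcp_rot: [-3.044, -0.765, 0.0]
wrist_force: [0.2, -0.0, -1.6]
width: 0.489
grip_force: 30.8
```

>>> drive_tool(rows=[[0,0,0,0.015,-0.0225,0,0.42],[0,0,0,0.015,-0.0225,0,0.42],[0,0,0,0.015,-0.0225,0,0.42],[0,0,0,0.015,-0.0225,0,0.42],[0,0,0,0.015,-0.0225,0,0.42],[0,0,0,0.0075,-0.011,0,0.42],[0,0,0,0,0,0,0.42],[0,0,0,0,0,0,0.42]])

```text
time: 23.68
tool_pos: [0.4382, 0.2222, 0.1528]
tcp_rot: [-3.044, -0.77, 0.001]
wrist_force: [-0.2, 0.5, -0.8]
width: 0.496
grip_force: 30.8
```

```bash
cat > chk.py <<'E'
from h import *
st()
rs=[]
for n in ('scene','side'):
    im=read_camera(n);save(im,n+'f.png')
    for m in masks_of(im,'roll')[:6]:
        ys,xs=np.nonzero(m['mask']);c=im['color'][m['mask']].mean(0)
        if c[1]>c[2]+40 and c[0]>c[1]: print(n,m['bbox'],round(m['score'],2),c.round(),bx(im,(xs.mean(),ys.mean()),.167));rs.append(ray(im,(xs.mean(),ys.mean())))
if len(rs)==2:
    p=tri(rs);d=p[:2]-BC;print(p.round(4),np.round([d@[np.cos(BY),np.sin(BY)],d@[-np.sin(BY),np.cos(BY)]],4))
E
python3 chk.py
```

```text
t 23.68 tcp [0.4382 0.2222 0.1528] toolx yaw 28.38 tilt [-0.001  0.002 -1.   ] rel [-0.1187 -0.0242] F [-0.2  0.5 -0.8] w 0.496 g 30.8 q6 1.49
side [163.9, 276.1, 194.1, 295.9] 0.61 [227. 165.  70.] [-0.0155 -0.0326]
```

>>> drive_tool(rows=[[0,0,0,0.005,-0.008,0,0.42],[0,0,0,0.006,-0.009,0,0.42],[0,0,0,0.005,-0.008,0,0.42],[0,0,0,0,0,0,0.42],[0,0,0,0,0,0,0.42],[0,0,0,0,0,0,0.42],[0,0,0,0,0,0,0.42],[0,0,0,0,0,0,0.42]])

```text
time: 24.55
tool_pos: [0.4411, 0.2514, 0.1533]
tcp_rot: [-3.044, -0.767, -0.001]
wrist_force: [-0.2, -0.1, -1.4]
width: 0.49
grip_force: 30.8
```

```bash
python3 chk.py; python3 look.py | grep roll; python3 - <<'E'
from h import *
a=cv2.imread('pics/scene0.png').astype(int);b=cv2.imread('pics/scenef.png').astype(int)
for n,(x0,y0,x1,y1) in dict(muffin=(303,290,330,322),tart=(256,294,292,325),jar=(412,214,444,254)).items(): print(n,abs(a-b)[y0:y1,x0:x1].mean().round(1))
im=read_camera('side')
for t in ('wall_far','wall_left','wall_near','wall_right'):
    print(t,[(round(m['score'],2),np.round(m['bbox'])) for m in masks_of(im,t)[:2]])
# predicted corners of upright walls
P=[];c,s=np.cos(BY),np.sin(BY)
for x,y in ((.06,.057),(.06,-.057),(-.06,.057),(-.06,-.057)): P.append([BC[0]+c*x-s*y,BC[1]+s*x+c*y,.0465])
print(proj(im,np.array(P)).round())
E
```

```text
t 24.55 tcp [0.4411 0.2514 0.1533] toolx yaw 28.3 tilt [-0.     0.002 -1.   ] rel [-0.1024  0.0002] F [-0.2 -0.1 -1.4] w 0.49 g 30.8 q6 1.54
scene [354.3, 130.4, 374.4, 140.4] 0.63 [211. 150.  92.] [0.0023 0.011 ]
side [153.6, 284.3, 180.4, 300.2] 0.86 [228. 164.  65.] [ 0.0008 -0.0084]
side [293.8, 219.4, 425.3, 258.9] 0.58 [210. 177. 122.] [-0.3322 -0.2643]
roll 0.59 [218.4, 2.6, 412.5, 108.1] 16023 97 tool [0.1304 0.0006 0.1189] world [0.5564 0.3131 0.0345] [240. 179.  56.]
muffin 0.7
tart 0.5
jar 0.6
wall_far [(0.58, array([132., 326., 160., 366.]))]
wall_left []
wall_near [(0.97, array([192., 331., 215., 389.]))]
wall_right [(0.61, array([160., 325., 213., 349.]))]
[[131. 362.]
 [158. 324.]
 [191. 371.]
 [214. 332.]]
```

```bash
python3 -c "
from workcell import workorder
print(workorder.finish_job())"
```

```text
the job is handed in; nothing more can be done
None
```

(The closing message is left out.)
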